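# Set the ratchet prop and lay the mill roll in its cradles

### The arm

A 6-joint arm with a two-finger parallel gripper is mounted at the origin on a cart in front of the work surface, level with it; the furniture and walls round the work are solid. World frame = base frame: x ahead of the robot, y to its left, z up, the work surface at z = 0. Lengths are in mm, angles in degrees, forces in N, time in s.
With the tool pointing down it reaches from about 350 to 850 mm from the base axis. Payload 8.1 kg.
Tool frame: the origin (TCP) lies where the fingers leave the gripper's body, on its centre line; the fingertips stand 73 mm ahead of it and the grasp point (between the pads) lies 54 mm ahead of it; z points along the fingers, y is the line along which they close (so a half turn about z gives the same grasp; the last joint's range is limited). The gripper opens to 85 mm and grips with 20 to 120 N. Pads are 22 mm wide; open, the fingers measure 114 mm over their backs; the gripper's body (76 mm by 85 mm) begins 54 mm behind the grasp point. The pads swing forward as they close: fully open they stand 13 mm farther back than shut.
Start: joints at [61.398, 7.471, 85.268, -0, 87.261, -4.893], TCP at [241.235, 549.374, 303.892] pointing down, gripper open.
Joint ranges: [-169.43, 169.43], [-51.17, 129.36], [1.28, 143.12], [-76.62, 256.62], [0, 156.53], [-152.29, 152.29]. Speed limits (degrees/s): [136.94, 136.94, 159.86, 180, 180, 180].

### API

Orientations are given as [roll, pitch, yaw] about the fixed x, y, z axes, in that order (R = Rz(yaw) Ry(pitch) Rx(roll)).
In Python, from bench import sense, optics, r gives the robot as it stands.
- The arm moves only by the tool servo_tool, never from a script. Its argument "plan" is a list that holds one entry, the list of rows, each a list of 5 numbers: the shift along the world's x, y, z in m, then the turn about the world's z in degrees, then the finger opening in m, from 0 to 0.0854. A call has 1 to 10 rows; each row shifts and turns the commanded pose from where the row before left it; what a row does not reach is not made up. A row lasts 1/10 s, in which the tool goes at most 50 mm and 8.59 degrees, less where a joint would pass 70% of its speed; a pose out of reach is approached as far as the arm can. A call is refused whole if a number of a shift passes 0.05 or a number of a turn 8.59, either way. A call with a gripper value outside its range is refused whole. The fingers move at their own pace and stop on an object; "force" is the grip in N (left out, the last holds). Time passes only in rows, so rows that do not move let the fingers close. It gives the time, the measured TCP pose, the force, the opening and the grip force at its end, in the units of the state.
- sense(): the state, without advancing time (a new reading comes with each control period).
- optics.snapshot(name): name is "side" or "top" or "wrist"; returns a dict with "frame" (400x640x3 uint8, blue, green, red), "fx", "fy", "cx", "cy" (pixels), "cam_to_world" (4x4, takes a point from camera to world coordinates). Camera axes: x right, y down, z forward; pixel columns grow to the right and rows downward; lengths in mm; the calibration is good to about 2 mm. A picture is of the moment at which its call begins. There is no depth.
- r.hand_in(): hands the job in; it is judged then, once.
The state is a dict: "time": time; "joint_pos": joint angles; "qd": joint speeds; "joint_efforts": joint torques, N m; "tool_pos": TCP position; "tcp_rot": TCP orientation; "ft_force": force on the tool from outside, world axes, zero at the start; "wrist_torque": the same for the moment, N m; "finger_gap": finger opening in mm; "grip_force": force on a finger pad.
Only numpy, scipy, OpenCV 4.12 (cv2) and the standard library are available. Lean on these libraries where they do the work, as an engineer would, in place of code of your own. Each camera call takes 0.05 s, during which the arm holds its last target. There are 200 camera calls.

### The job

On the blue roll stand, pull the orange V-cradle of the ratchet prop straight up, click by click, to its fourth notch (counted from its lowest position), where it is level with the fixed black cradle; let it sink back onto its pawl and let go. Then lift the steel mill roll out of the wooden rack and lay it across both cradles, lowering it gently and letting go only once both its ends have settled in the V-grooves. Leave the other things on the bench alone.

Things in the scene. Friction and masses are not known exactly. Their poses are not given: they have to be found in the camera images.
- roll_stand: Blue stand fixed on the grey bench board. Base 70x190x12 mm; origin: centre of its underside (30 mm above the bench); z up, x away from the robot at yaw 0. V-cradles with grooves along its y: fixed black one at y = -65 mm, orange one of the ratchet prop at y = +65 mm; blocks 52 mm wide (x), 20 mm long (y), 34 mm high. A roll seated in both has its axis 170 mm above the underside.
- prop (a joint): Height of the ratchet prop, m. Notches every 0.012: notch 0 lowest, notch 4 at 0.048 (level with the fixed cradle), notch 5 at 0.060; stop at 0.066. The pawl clicks in 1 to 3 mm above each notch; let go, the column sinks back onto the last notch clicked. 0.35 kg, 3 to 8 N to raise. Starts at notch 0, 1 or 2 and may sink some mm onto it in the first half second.
- pawl (a joint): Angle of the brass pawl, rad: near 0 engaged, about 0.24 when a passing tooth pushes it out, dropping back at each click. To undo: pressing its red thumb tab (12x22 mm, 49 mm in front of the column's centre, top 56 mm above the stand's underside) down 10 mm (up to 20 N) frees the column, which then sinks.
- prop_cradle (a point): Top centre of the orange V-cradle, level with its upper edges; 128 mm above the stand's underside at joint 0. Block reaches 34 mm down; 90 degree groove 22 mm deep, 44 mm wide. Flat outer sides 52 mm apart in the stand's x: grip these from above to raise the prop. The guide housing ends 6 mm below the block at joint 0.
- fixed_cradle (a point): Top centre of the fixed black V-cradle, same shape, 176 mm above the stand's underside.
- parking_rack: Wooden rack fixed on the board: base 64x170x12 mm, two V-shaped ends 48 mm wide, 45 mm high, 18 mm thick at y = -65 and +65 mm that hold the roll's journals at the start, free between them. Origin: centre of its underside, y along it, z up.
- mill_roll: Steel mill roll, 0.35 to 0.65 kg, 170 mm long: round body 34 mm in diameter, 90 mm long, with a journal 22 mm in diameter, 40 mm long at each end (brass band near each end). Origin: its centre; y along the axis. In the rack its axis is 45 mm above the board. The cradles take the journals; within 10 mm of midway the shoulders clear them.
- pot_red: Small red pot, 41 mm wide, 30 mm high, loose on the board. Bystander.
- eraser_block: Cream block 20 x 45 x 14 mm, loose on the board. Bystander.
- solder_tin: Round tin with green lid, 63 mm wide, 19 mm high, loose on the bench. Bystander.
- pliers_flat: Pliers with red handles, 146 x 57 x 12 mm, loose on the bench. Bystander.

How it is judged:
By the outcome, as a careful person would: the job done as asked, in the order asked, and still so for the second after the job is handed in, with the robot touching nothing.
It also fails if it takes over 53 s, if anything falls off the work surface, if the arm or the gripper's body presses on something with over 40 N, if the wrist force passes 120 N, or if a joint passes its speed limit or range.

## Working session

There is one attempt and no reset: what is moved stays moved. The work goes in short steps, Python scripts to look and compute and a tool call to move; the robot and the scene stay as the last step left them, time stands still between calls to the robot, and variables do not carry over. Pictures are saved under pics/ and viewed, at most 10 in all, crops included, and the job is handed in when it is done.

Besides the shell and the picture viewer there is one more tool, called in YAML: its name, and indented under it one key for each argument. servo_tool: Moves the arm, as the interface text tells. Its arguments: {"type":"object","properties":{"plan":{"type":"array"},"force":{"type":"number"}},"required":["plan"]}

```bash
mkdir -p pics; ls; cat > h.py <<'E'
from bench import sense, optics, r
import numpy as np, cv2
def snap(n,f=None):
    s=optics.snapshot(n)
    if f: cv2.imwrite('pics/'+f,s['frame'])
    return s
def ray(s,u,v):
    T=np.array(s['cam_to_world']); d=T[:3,:3]@np.array([(u-s['cx'])/s['fx'],(v-s['cy'])/s['fy'],1]); return T[:3,3],d
def onz(s,u,v,z):
    o,d=ray(s,u,v); return o+d*(z-o[2])/d[2]
def proj(s,p):
    T=np.linalg.inv(np.array(s['cam_to_world'])); q=T[:3,:3]@np.array(p,float)+T[:3,3]
    return s['fx']*q[0]/q[2]+s['cx'], s['fy']*q[1]/q[2]+s['cy']
def tri(a,b):
    A=[];B=[]
    for s,(u,v) in (a,b):
        o,d=ray(s,u,v); d=d/np.linalg.norm(d); P=np.eye(3)-np.outer(d,d); A.append(P);B.append(P@o)
    return np.linalg.lstsq(np.vstack(A),np.hstack(B),rcond=None)[0]
E
python3 - <<'E'
from h import *
a=snap('top','top0.png');b=snap('side','side0.png')
for s in(a,b): print(np.round(np.array(s['cam_to_world']),3).tolist(),s['fx'])
print(sense())
E
```

```text
pics
[[0.004, -0.986, 0.166, 289.778], [-1.0, -0.008, -0.019, 3.716], [0.02, -0.166, -0.986, 1463.03], [0.0, 0.0, 0.0, 1.0]] 516.4401457657699
[[0.997, -0.056, 0.052, 443.168], [-0.074, -0.529, 0.845, -1185.672], [-0.02, -0.847, -0.532, 870.903], [0.0, 0.0, 0.0, 1.0]] 472.61540798033275
{'time': 0.1, 'joint_pos': array([ 6.13996492e+01,  7.51157465e+00,  8.53223149e+01,  4.76776978e-04,
        8.72600197e+01, -4.89383666e+00]), 'qd': array([-0.02646222, -0.18621396, -0.14631056, -0.01016737, -0.05804902,
        0.03303657]), 'joint_efforts': array([ 5.22422033e-04, -5.70948136e+01, -5.01945126e+01, -1.69192085e-04,
        8.00770096e-03,  1.12894227e-05]), 'tool_pos': array([241.04290982, 549.05956168, 302.94788901]), 'tcp_rot': array([-1.79906474e+02, -8.48582452e-03,  1.56293456e+02]), 'ft_force': array([ 0.21220659,  0.43364676, -0.35184258]), 'wrist_torque': array([-0.01940331,  0.00682576, -0.0014038 ]), 'grip_force': 0.0, 'finger_gap': 85.38502306751387}
```

View pics/top0.png

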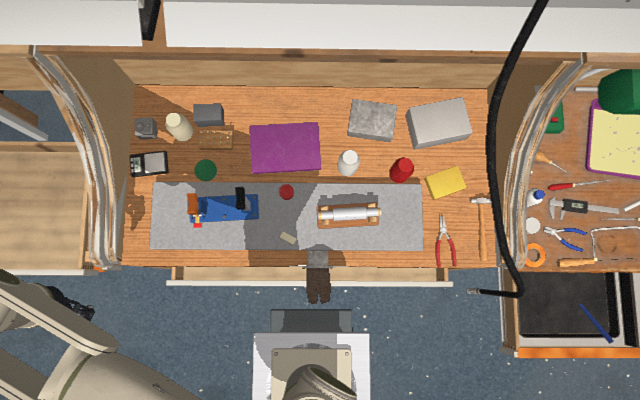

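View pics/side0.png

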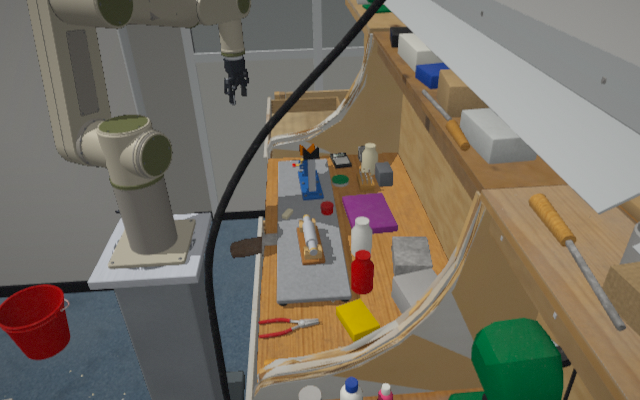

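The top view shows the stand at about (225,208), with its orange cradle at (193,206) and the black one at (240,198). The roll is in the rack at about (349,213). The side view shows the orange and black cradles near (308,152). I'll do a colour-mask estimate next, then approach.

```bash
python3 - <<'E'
from h import *
a=snap('top');b=snap('side')
def blobs(s,lo,hi,roi,n=3):
    x0,y0,x1,y1=roi
    m=cv2.inRange(cv2.cvtColor(s['frame'],cv2.COLOR_BGR2HSV)[y0:y1,x0:x1],lo,hi)
    k,l,st,c=cv2.connectedComponentsWithStats(m)
    for i in sorted(range(1,k),key=lambda i:-st[i,4])[:n]: print(st[i]+[x0,y0,0,0,0],c[i]+[x0,y0])
    return m
print('orange top');blobs(a,(5,150,80),(20,255,255),(170,180,270,235))
print('orange side');blobs(b,(5,150,80),(20,255,255),(270,130,330,210))
print('blue top');m=blobs(a,(100,120,40),(125,255,255),(170,180,270,235),2)
ys,xs=np.nonzero(m);print(cv2.minAreaRect(np.c_[xs+170,ys+180].astype(np.float32)))
print('black');blobs(a,(0,0,0),(180,255,45),(220,180,270,235),2)
print('wood/roll')
m=cv2.inRange(cv2.cvtColor(a['frame'],cv2.COLOR_BGR2HSV)[195:235,305:395],(0,0,190),(180,40,255))
ys,xs=np.nonzero(m);print(cv2.minAreaRect(np.c_[xs+305,ys+195].astype(np.float32)))
print('red');blobs(a,(0,200,120),(4,255,255),(170,180,270,235),2)
c1=cv2.resize(a['frame'][178:242,170:270],None,fx=6,fy=6,interpolation=3)[:300]
c2=cv2.resize(a['frame'][190:240,300:400],None,fx=6,fy=6,interpolation=3)
cv2.imwrite('pics/c1.png',np.vstack([c1,c2]))
print(onz(a,193,206,188),onz(a,240,198,206),onz(a,349,213,75),onz(a,318,213,75),onz(a,381,212,75))
E
```

```text
orange top
[187 193  11  25 192] [192.32291667 203.73958333]
[260 180   5   2   6] [262.33333333 180.83333333]
[196 223   3   1   3] [197. 223.]
orange side
[270 159  11  45 271] [273.22878229 176.17343173]
[307 143   8  11  48] [310.91666667 148.33333333]
[270 203   7   7  34] [273.58823529 206.70588235]
blue top
[ 198  194   61   28 1198] [225.71702838 208.32721202]
[190 215   5   8  19] [191.68421053 218.84210526]
((223.52615356445312, 207.9707489013672), (24.62868881225586, 68.2835922241211), 86.8201675415039)
black
[236 187   9  22 180] [240.13888889 197.60555556]
wood/roll
((343.045166015625, 212.1071319580078), (74.07171630859375, 22.80246925354004), 15.80251407623291)
red
[194 224   3   3   5] [195.  224.8]
[199 224   2   3   3] [199.33333333 225.        ]
[473.03883685 295.63183489 188.        ] [491.13618442 177.44368996 206.        ] [ 473.12287698 -100.48212751   75.        ] [472.54324072 -16.38042346  75.        ] [ 476.46182501 -187.55654852   75.        ]
```

View pics/c1.png

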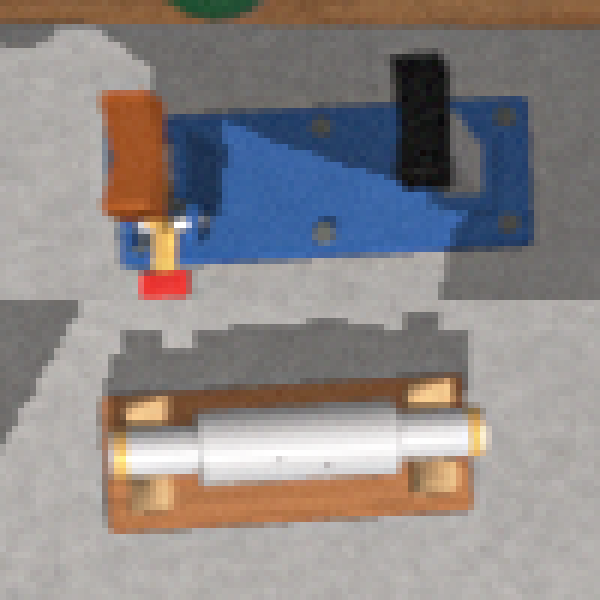

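The enlarged top view shows the orange cradle at about (192,203.5), the black one at (240,198.3) and the red tab at (197,225). Stand and roll both look yawed about +3.5°. I'll move above the stand, turned to line up with it.

servo_tool:
  plan:
    - [[0.022,-0.028,0.008,-6.3,0.085],[0.022,-0.028,0.008,-6.3,0.085],[0.022,-0.028,0.008,-6.3,0.085],[0.022,-0.028,0.008,-6.3,0.085],[0.022,-0.028,0.008,-6.3,0.085],[0.022,-0.028,0.008,-6.3,0.085],[0.022,-0.028,0.008,-6.3,0.085],[0.022,-0.028,0.008,-6.3,0.085],[0.022,-0.028,0.008,-6.3,0.085],[0.022,-0.028,0.008,-6.3,0.085]]

```text
time: 1.2
tool_pos: [461.9, 268.1, 384.1]
tcp_rot: [-180.0, -0.0, 93.0]
ft_force: [0.2, 0.8, 0.4]
finger_gap: 84.7
grip_force: 0.0
```

```bash
python3 - <<'E'
from h import *
a=snap('wrist','w1.png');print(np.round(np.array(a['cam_to_world']),3).tolist(),a['fx'],a['cx'],a['cy']);s=sense();print(s['time'],s['tool_pos'],s['tcp_rot'],s['ft_force'])
E
```

```text
[[0.999, 0.05, 0.016, 457.463], [0.052, -0.947, -0.318, 350.189], [-0.001, 0.319, -0.948, 454.258], [0.0, 0.0, 0.0, 1.0]] 290.0707843515575 313.6819974611757 197.94141492075218
1.25 [464.88362735 264.42632911 385.51258738] [1.79817780e+02 1.21674117e-01 9.24609842e+01] [ 0.59800419 -3.99699366  0.82850999]
```

View pics/w1.png

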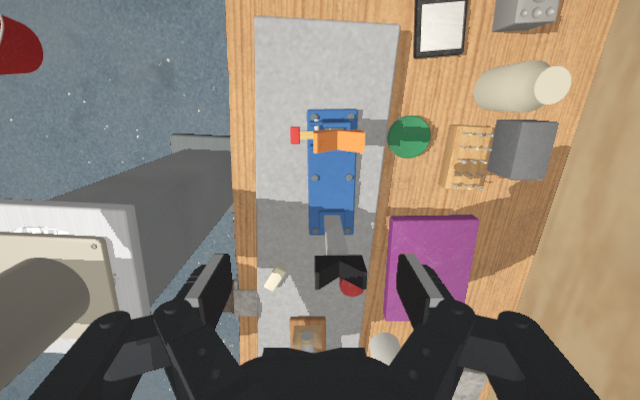

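The wrist view shows the stand base at columns 308–357 and rows 110–236. The orange V spans (314–364, 131–153), the black V (315–366, 255–288), and the red tab is at (295,135). I'll measure the base outline on z=42 and the cradle extents.

```bash
python3 - <<'E'
from h import *
a=snap('wrist');t=snap('top')
hsv=cv2.cvtColor(a['frame'],cv2.COLOR_BGR2HSV)
m=np.zeros(hsv.shape[:2],np.uint8);m[95:250,295:372]=cv2.inRange(hsv,(100,120,40),(125,255,255))[95:250,295:372]
ys,xs=np.nonzero(m);P=np.array([onz(a,x,y,42)[:2] for x,y in zip(xs,ys)],np.float32)
R=cv2.minAreaRect(P);print('base',R);print(cv2.boxPoints(R))
for nm,lo,hi,roi in(('or',(5,150,80),(20,255,255),(305,120,375,160)),('bk',(0,0,0),(180,255,50),(305,245,372,295))):
    x0,y0,x1,y1=roi;m=cv2.inRange(hsv,lo,hi)[y0:y1,x0:x1]
    k,l,st,c=cv2.connectedComponentsWithStats(m);i=1+np.argmax(st[1:,4]);ys,xs=np.nonzero(l==i)
    q=np.c_[xs+x0,ys+y0];print(nm,st[i]+[x0,y0,0,0,0])
    for sx in(1,-1):
        for sy in (1,-1): p=q[np.argmax(q@[sx,sy])];print('corner',p,[np.round(onz(a,*p,z)[:2],1) for z in ((158,170,182) if nm=='or' else (206,))])
for z in(158,170,182): print('top',z,onz(t,192,203.5,z))
print('top bk',onz(t,240.2,198.3,206), sense()['tool_pos'],sense()['tcp_rot'])
cv2.imwrite('pics/w2.png',cv2.resize(a['frame'][95:295,285:385],None,fx=5.8/2,fy=5.8/2,interpolation=2))
E
```

```text
base ((488.3968811035156, 246.76513671875), (67.65033721923828, 186.77333068847656), 3.679152011871338)
[[448.64886 337.78882]
 [460.63397 151.4004 ]
 [528.1449  155.74146]
 [516.1598  342.12988]]
or [310 126  50  22 501]
corner [359 128] [array([508.2, 321.9]), array([506.3, 322.9]), array([504.4, 323.9])]
corner [357 126] [array([506. , 323.7]), array([504.2, 324.7]), array([502.4, 325.6])]
corner [313 147] [array([462.9, 301. ]), array([462.9, 302.8]), array([462.8, 304.7])]
corner [310 127] [array([459.1, 320.8]), array([459.2, 321.8]), array([459.3, 322.9])]
bk [313 251  51  33 884]
corner [363 266] [array([516.8, 193.5])]
corner [358 251] [array([510.4, 209.9])]
corner [316 283] [array([471.4, 172. ])]
corner [313 252] [array([466.9, 207. ])]
top 158 [483.75205389 305.31939961 158.        ]
top 170 [481.96842796 302.54609425 170.        ]
top 182 [480.18480202 299.77278889 182.        ]
top bk [490.39317029 176.931184   206.        ] [462.39340783 267.8992795  384.32419278] [ 1.79954869e+02 -8.11042416e-03  9.31028448e+01]
```

View pics/w2.png

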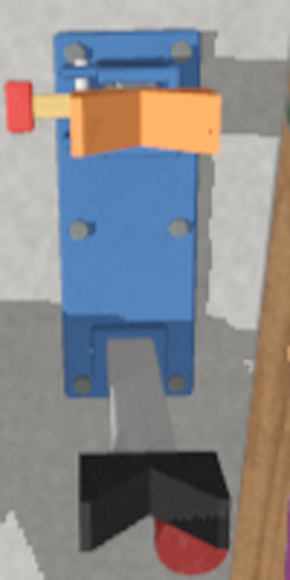

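servo_tool:
  plan:
    - [[0.0043,0.008,-0.02,0.14,0.085],[0.0043,0.008,-0.025,0.14,0.085],[0.0043,0.008,-0.025,0.14,0.085],[0.0043,0.008,-0.025,0.14,0.085],[0.0043,0.008,-0.02,0.0,0.085],[0,0,0,0,0.085]]

```text
time: 1.95
tool_pos: [480.4, 310.1, 264.5]
tcp_rot: [-179.6, 0.1, 94.0]
ft_force: [-0.9, -0.4, -0.2]
finger_gap: 85.2
grip_force: 0.0
```

```bash
python3 - <<'E'
from h import *
s=sense();print(s['time'],s['tool_pos'],s['tcp_rot'])
a=snap('wrist','w3.png')
E
```

```text
1.95 [480.35629479 310.09507643 264.49597112] [-1.79615427e+02  1.32576156e-01  9.40285344e+01]
```

View pics/w3.png

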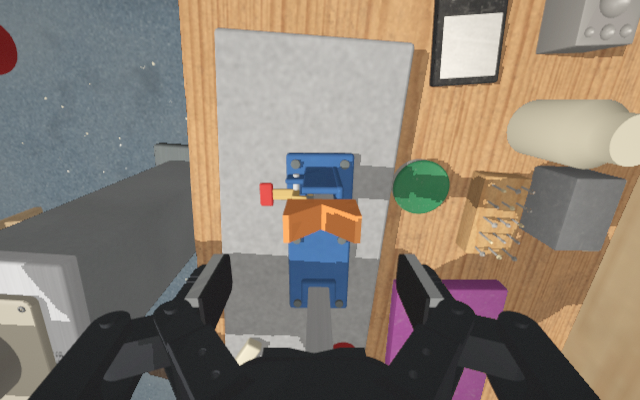

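The orange V is now at columns 284–360, rows 198–243, with its near upper corners at about (284,243) and (360,242). It lies about midway between the fingers.

```bash
python3 - <<'E'
from h import *
for i in range(4): a=snap('wrist')
s=sense();print(s['tool_pos'],s['tcp_rot'])
hsv=cv2.cvtColor(a['frame'],cv2.COLOR_BGR2HSV)
m=cv2.inRange(hsv,(5,150,60),(20,255,255));m[:, :270]=0;m[:,375:]=0;m[:180]=0;m[260:]=0
k,l,st,c=cv2.connectedComponentsWithStats(m);i=1+np.argmax(st[1:,4]);ys,xs=np.nonzero(l==i);q=np.c_[xs,ys];print(st[i])
for d in((1,1),(-1,1),(1,-1),(-1,-1),(1,0),(-1,0)):
    p=q[np.argmax(q@d)];print(d,p,[np.round(onz(a,*p,z)[:2],1).tolist() for z in (124,136,158,170,182)])
m=cv2.inRange(hsv,(100,120,40),(125,255,255));m[:140]=0;m[310:]=0;m[:,:275]=0;m[:,370:]=0
m=cv2.morphologyEx(m,cv2.MORPH_OPEN,np.ones((3,3)))
ys,xs=np.nonzero(m);P=np.array([onz(a,x,y,42)[:2] for x,y in zip(xs,ys)],np.float32);print(cv2.minAreaRect(P))
E
```

```text
[483.03464921 309.71105128 270.71282291] [ 1.79870118e+02 -5.77013255e-02  9.38851074e+01]
[ 279  197   76   41 2458]
(1, 1) [353 237] [[516.8, 287.6], [514.6, 293.3], [510.6, 303.9], [508.4, 309.7], [506.2, 315.5]]
(-1, 1) [285 237] [[460.8, 283.8], [461.7, 289.8], [463.4, 300.7], [464.3, 306.7], [465.2, 312.7]]
(1, -1) [348 197] [[509.0, 321.9], [507.2, 325.8], [504.0, 332.9], [502.2, 336.7], [500.5, 340.6]]
(-1, -1) [284 197] [[458.8, 318.5], [459.8, 322.6], [461.6, 330.0], [462.6, 334.1], [463.7, 338.1]]
(1, 0) [354 211] [[515.0, 310.5], [512.9, 315.0], [509.1, 323.2], [507.0, 327.7], [504.9, 332.2]]
(-1, 0) [279 212] [[455.2, 305.6], [456.4, 310.3], [458.6, 319.1], [459.8, 323.9], [461.1, 328.6]]
((488.09552001953125, 247.27035522460938), (69.56373596191406, 187.41787719726562), 3.8556418418884277)
```

Width and height agree with notch 0: the top is at z≈158 and the centre at (484, 311.5). That also matches the base estimate, so I'll descend and grip.

servo_tool:
  plan:
    - [[0.001,0.002,-0.02,0,0.085],[0,0,-0.025,0,0.085],[0,0,-0.02,0,0.085],[0,0,-0.01,0,0.085],[0,0,0,0,0.085],[0,0,0,0,0.06],[0,0,0,0,0.05],[0,0,0,0,0.045],[0,0,0,0,0.045]]
  force: 40

```text
time: 3.1
tool_pos: [484.7, 311.8, 195.8]
tcp_rot: [179.8, -0.1, 93.8]
ft_force: [0.4, -0.5, 5.9]
finger_gap: 51.7
grip_force: 43.0
```

servo_tool:
  plan:
    - [[0,0,0.004,0,0.045],[0,0,0.004,0,0.045],[0,0,0.004,0,0.045],[0,0,0.002,0,0.045],[0,0,0.003,0,0.045],[0,0,0.004,0,0.045],[0,0,0.005,0,0.045],[0,0,0,0,0.045]]

```text
time: 3.9
tool_pos: [484.7, 311.7, 221.1]
tcp_rot: [179.9, -0.1, 93.8]
ft_force: [4.3, 1.9, 1.6]
finger_gap: 51.3
grip_force: 44.9
```

servo_tool:
  plan:
    - [[0,0,0.004,0,0.045],[0,0,0.004,0,0.045],[0,0,0.003,0,0.045],[0,0,0.003,0,0.045],[0,0,0.004,0,0.045],[0,0,0.004,0,0.045],[0,0,0.0035,0,0.045],[0,0,0,0,0.045],[0,0,0,0,0.045]]

```text
time: 4.8
tool_pos: [484.6, 311.7, 245.8]
tcp_rot: [179.9, -0.1, 93.8]
ft_force: [6.5, 3.2, -3.5]
finger_gap: 51.2
grip_force: 44.7
```

```bash
python3 - <<'E'
from h import *
s=sense();print(s['time'],s['tool_pos'],s['ft_force'])
a=snap('wrist');b=snap('side')
cv2.imwrite('pics/w4.png',np.hstack([cv2.resize(a['frame'][180:400,200:440],(480,440)),cv2.resize(b['frame'][130:204,280:332],(309,440),interpolation=2)]))
E
```

```text
4.8 [484.5939686  311.74607504 245.81562295] [ 6.46440825  3.19236288 -3.53707479]
```

View pics/w4.png

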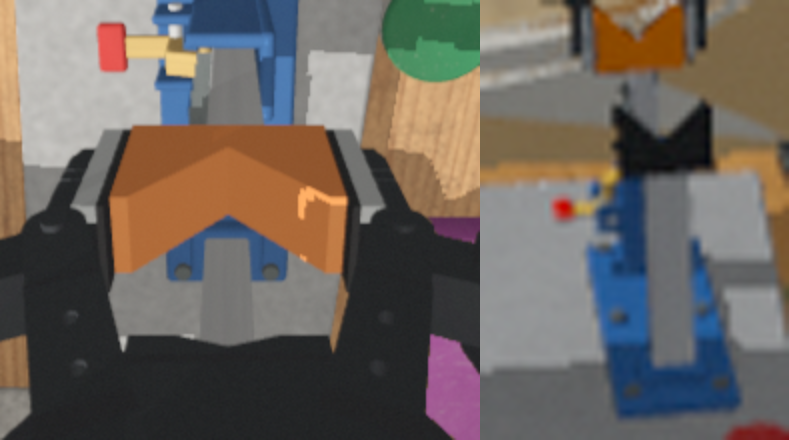

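The orange cradle is held between the pads and about 50 mm up, with the column visible below it. I'll go another 1.7 mm to be sure of the click, then let it down onto the pawl.

servo_tool:
  plan:
    - [[0,0,0.0017,0,0.045],[0,0,0,0,0.045],[0,0,0,0,0.045],[0,0,-0.001,0,0.045],[0,0,-0.001,0,0.045],[0,0,-0.001,0,0.045],[0,0,0,0,0.045]]

```text
time: 5.6
tool_pos: [484.6, 311.7, 244.3]
tcp_rot: [179.9, -0.1, 93.8]
ft_force: [7.8, 3.8, -3.8]
finger_gap: 51.3
grip_force: 44.8
```

servo_tool:
  plan:
    - [[0,0,-0.001,0,0.045],[0,0,0,0,0.045],[0,0,0,0,0.045]]

```text
time: 5.9
tool_pos: [484.6, 311.8, 243.8]
tcp_rot: [179.8, -0.1, 93.8]
ft_force: [6.1, 4.0, -1.3]
finger_gap: 51.3
grip_force: 45.2
```

servo_tool:
  plan:
    - [[0,0,-0.001,0,0.045],[0,0,0,0,0.045],[0,0,0,0,0.045]]

```text
time: 6.2
tool_pos: [484.6, 311.7, 243.5]
tcp_rot: [179.8, -0.1, 93.8]
ft_force: [5.6, 1.5, 5.2]
finger_gap: 51.7
grip_force: 45.8
```

It's resting on the pawl at +48 mm, since the force changed to upward. Releasing and rising.

servo_tool:
  plan:
    - [[0,0,0,0,0.07],[0,0,0,0,0.085],[0,0,0,0,0.085],[0,0,0.02,0,0.085],[0,0,0.04,0,0.085],[-0.001,-0.03,0.035,0,0.085],[-0.001,-0.045,0.015,0,0.085],[-0.001,-0.045,0,0,0.085],[-0.001,-0.045,0,0,0.085],[0,-0.035,0,0,0.085]]

```text
time: 7.2
tool_pos: [479.1, 109.3, 351.9]
tcp_rot: [-180.0, 0.0, 93.8]
ft_force: [1.5, -0.2, 0.2]
finger_gap: 85.0
grip_force: 0.0
```

servo_tool:
  plan:
    - [[-0.002,-0.03,0,0,0.085],[0,0,0,0,0.085],[0,0,0,0,0.085],[0,0,0,0,0.085]]

```text
time: 7.6
tool_pos: [477.6, 82.1, 351.9]
tcp_rot: [-180.0, -0.0, 93.9]
ft_force: [0.0, 0.5, -0.1]
finger_gap: 84.8
grip_force: 0.0
```

```bash
python3 - <<'E'
from h import *
a=snap('wrist');b=snap('side');t=snap('top')
s=sense();print(s['time'],s['tool_pos'],s['tcp_rot'])
cv2.imwrite('pics/w5.png',np.vstack([a['frame'],np.hstack([cv2.resize(b['frame'][135:185,285:365],(320,200),interpolation=2),cv2.resize(t['frame'][182:232,180:260],(320,200),interpolation=2)])]))
np.save('a.npy',a,allow_pickle=True)
E
```

```text
7.75 [477.66783834  82.35145925 351.91954369] [-1.79974680e+02 -8.39391719e-03  9.39418805e+01]
```

View pics/w5.png

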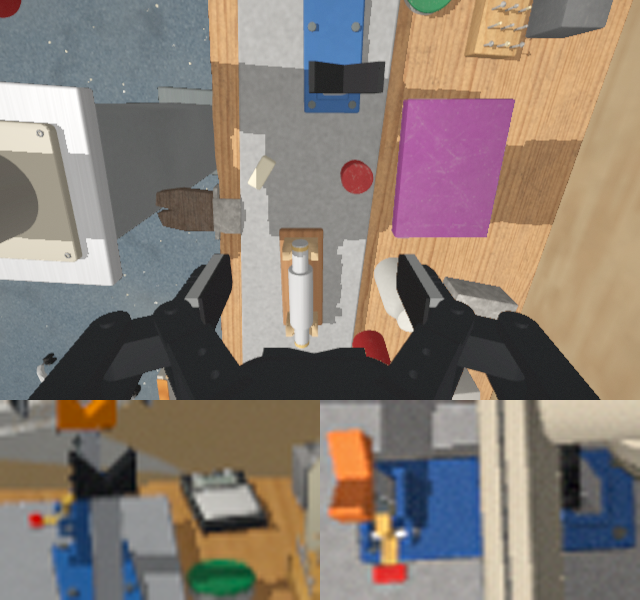

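The wrist view shows the roll along column ≈301 from row 242 to 347. The side and top insets show the orange cradle standing high. I'll check its height numerically and locate the roll.

```bash
python3 - <<'E'
from h import *
a=np.load('a.npy',allow_pickle=True).item();t=snap('top');b=snap('side')
T=lambda s:cv2.cvtColor(s['frame'],cv2.COLOR_BGR2HSV)
# orange height: black and orange in top & side
def blob(s,lo,hi,roi):
    x0,y0,x1,y1=roi;m=cv2.inRange(T(s),lo,hi)[y0:y1,x0:x1];k,l,st,c=cv2.connectedComponentsWithStats(m);i=1+np.argmax(st[1:,4]);return st[i]+[x0,y0,0,0,0],c[i]+[x0,y0]
O=((5,150,80),(20,255,255));print(blob(b,*O,(295,125,330,160)),blob(t,*O,(170,180,215,235)))
c=np.array([483.8,312]);bk=np.array([492.4,182.4])
for z in(182,194,206,218): print(z,'side ctr',np.round(proj(b,[*c,z-17]),1),'top',np.round(proj(t,[*c,z]),1))
print('black side',np.round(proj(b,[*bk,189]),1),blob(b,(0,0,0),(180,255,50),(298,140,325,175)))
# roll in the wrist view
g=T(a)[:,:,:];m=((g[:,:,1]<45)&(g[:,:,2]>110)).astype(np.uint8)*255
m[:240]=0;m[350:]=0;m[:,:283]=0;m[:,318:]=0
for v in range(244,350,6):
    xs=np.nonzero(m[v])[0]
    if len(xs): print(v,xs.min(),xs.max(),np.round(onz(a,(xs.min()+xs.max())/2,v,82)[:2],1),end=' | ')
print();gy=cv2.inRange(T(a),(15,100,100),(32,255,255))
for v in list(range(236,256,2))+list(range(334,352,2)):
    xs=np.nonzero(gy[v,285:318])[0]+285
    if len(xs):print(v,xs.min(),xs.max(),end=' | ')
print('top roll',[np.round(onz(t,300+u/6,190+(w-300)/6,86)[:2],1) for u,w in((112,454),(488,432),(200,447),(398,437))])
cv2.imwrite('pics/w6.png',cv2.resize(a['frame'][225:355,270:335],None,fx=4.5,fy=4.5,interpolation=2))
E
```

```text
(array([298, 131,  16,  11, 122]), array([306.24590164, 137.18852459])) (array([182, 190,  13,  22, 207]), array([187.77777778, 200.52657005]))
182 side ctr [305.4 142.4] top [187.1 202. ]
194 side ctr [305.2 139.2] top [186.  201.3]
206 side ctr [305.1 136.1] top [184.8 200.5]
218 side ctr [305.  132.9] top [183.7 199.8]
black side [309.6 152.7] (array([303, 148,  16,  12, 130]), array([310.52307692, 154.13076923]))
244 292 307 [465.  -14.4] | 250 292 307 [465.4 -23.2] | 256 292 307 [465.9 -32.1] | 262 292 307 [466.4 -41.1] | 268 289 311 [467.5 -50.3] | 274 288 312 [468.  -59.6] | 280 289 312 [469.2 -69. ] | 286 289 312 [469.7 -78.6] | 292 289 312 [470.2 -88.4] | 298 289 312 [470.7 -98.3] | 304 289 312 [ 471.3 -108.4] | 310 290 312 [ 472.5 -118.6] | 316 290 312 [ 473.1 -129. ] | 322 290 312 [ 473.6 -139.6] | 328 283 308 [ 466.2 -150.9] | 334 283 309 [ 467.5 -161.8] | 340 283 317 [ 473.9 -172.5] | 346 283 317 [ 474.5 -183.7] | 
242 317 317 | 244 317 317 | 246 291 308 | 248 292 307 | 250 294 304 | 344 296 307 | 346 298 305 | top roll [array([463.9, -18. ]), array([ 475. , -186.9]), array([467.3, -57.5]), array([ 472.4, -146.4])]
```

View pics/w6.png

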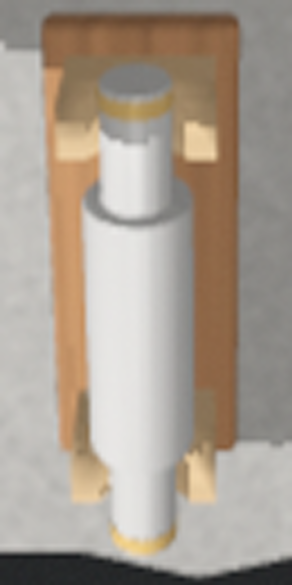

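The enlarged roll: near end disc at about (300.4,242.8), near shoulder disc at (300.4,270), far shoulder ridge at (302.7,327.7) and far end ridge at (301.5,346.5). The side-view height puts the orange cradle top at 206, which is notch 4.

```bash
python3 - <<'E'
from h import *
a=np.load('a.npy',allow_pickle=True).item()
for u,v,z in((300.4,242.8,75),(300.4,270,75),(302.7,327.7,92),(301.5,346.5,86)): print(onz(a,u,v,z))
E
```

```text
[465.93947922 -16.18647467  75.        ]
[468.13848318 -57.80698964  75.        ]
[ 476.52090782 -140.38656709   92.        ]
[ 476.73922571 -180.43818199   86.        ]
```

servo_tool:
  plan:
    - [[-0.0014,-0.0363,-0.02,0,0.085],[-0.0014,-0.0363,-0.025,0,0.085],[-0.0014,-0.0363,-0.025,0,0.085],[-0.0014,-0.0363,-0.025,0,0.085],[-0.0014,-0.0363,-0.025,0,0.085],[0,0,0,0,0.085],[0,0,-0.02,0,0.085],[0,0,-0.03,0,0.085],[0,0,0,0,0.085],[0,0,0,0,0.085]]

```text
time: 8.85
tool_pos: [470.7, -99.4, 182.4]
tcp_rot: [-179.9, -0.0, 93.9]
ft_force: [-0.0, -0.3, 0.4]
finger_gap: 85.3
grip_force: 0.0
```

```bash
python3 - <<'E'
from h import *
a=snap('wrist','w7.png');s=sense();print(s['time'],s['tool_pos'],s['tcp_rot'])
print([np.round(proj(a,p),1) for p in((465.6,-17,75),(468,-55,75),(470.5,-99,92))])
E
```

```text
8.9 [471.38629125 -99.70803561 183.45236151] [1.79944784e+02 1.54332371e-02 9.38966165e+01]
[array([315.2,  99.9]), array([314.8, 164.6]), array([314. , 240.9])]
```

View pics/w7.png

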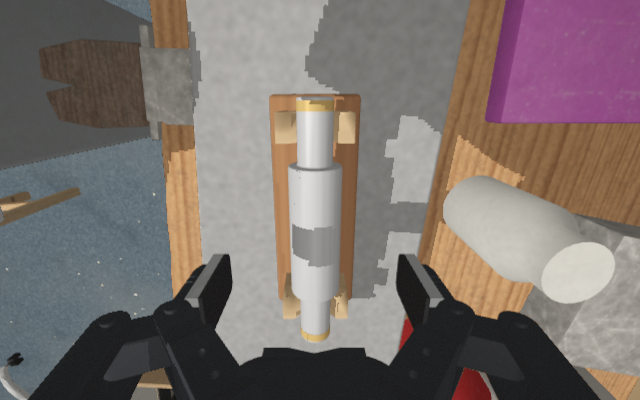

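The roll's near end is at (315,98), its shoulder at (315,165) and its body is centred between the fingers, all matching the predictions. Descending and gripping. That was my tenth picture, so from here I check by numbers.

servo_tool:
  plan:
    - [[-0.0005,0.0005,-0.02,0,0.085],[0,0,-0.025,0,0.085],[0,0,-0.0105,0,0.085],[0,0,0,0,0.07],[0,0,0,0,0.045],[0,0,0,0,0.03],[0,0,0,0,0.025],[0,0,0,0,0.025],[0,0,0,0,0.025]]
  force: 60

```text
time: 9.8
tool_pos: [471.2, -99.9, 128.3]
tcp_rot: [179.9, 0.1, 93.9]
ft_force: [-2.1, 1.2, 5.0]
finger_gap: 32.3
grip_force: 58.9
```

servo_tool:
  plan:
    - [[0,0,0.01,0,0.025],[0,0,0.02,0,0.025],[0,0,0.03,0,0.025],[0,0,0.02,0,0.025],[0,0,0,0,0.025],[0,0,0,0,0.025]]

```text
time: 10.4
tool_pos: [470.0, -99.5, 206.3]
tcp_rot: [-180.0, -0.0, 93.9]
ft_force: [0.1, 1.2, -8.3]
finger_gap: 32.8
grip_force: 60.9
```

```bash
python3 - <<'E'
from h import *
for i in range(3): a=snap('wrist')
s=sense();print(s['time'],s['tool_pos'],s['tcp_rot'],s['ft_force'],s['wrist_torque'],s['finger_gap'])
h=cv2.cvtColor(a['frame'],cv2.COLOR_BGR2HSV)
y=np.array(s['tcp_rot'])[2]-90
c=np.array(s['tool_pos'])-[0,0,54];d=np.array([-np.sin(np.radians(y)),np.cos(np.radians(y)),0])
for k in(45,85):print('pred ridge',k,np.round(proj(a,c+d*k+[0,0,17 if k==45 else 11]),1),'axis',np.round(proj(a,c+d*k),1))
br=cv2.inRange(h,(15,90,90),(35,255,255))[60:260,295:335]
k,l,st,ce=cv2.connectedComponentsWithStats(br)
for i in range(1,k):
    if st[i,4]>15:print('brass',st[i]+[295,60,0,0,0],ce[i]+[295,60])
for v in range(90,260,8):
    xs=np.nonzero((h[v,270:360,1]<40)&(h[v,270:360,2]>60))[0]+270
    print(v,a['frame'][v,315].tolist(),end=';')
g=cv2.cvtColor(a['frame'],cv2.COLOR_BGR2GRAY)[:,315].astype(int)
print(np.nonzero(abs(np.diff(g))>15)[0])
E
```

```text
10.55 [469.08701599 -99.28248392 204.63622125] [-1.79815426e+02 -7.11735163e-02  9.38488752e+01] [-0.1252597  -0.1324003  -7.01864881] [-0.03311432 -0.04057429 -0.03670667] 32.47846558449094
pred ridge 45 [314.3 200.8] axis [314.4 188.4]
pred ridge 85 [314.4  92.6] axis [314.4  93.3]
brass [295  99  40  16 634] [314.35015773 106.42902208]
90 [175, 180, 181];98 [114, 143, 162];106 [83, 136, 163];114 [93, 138, 162];122 [157, 159, 160];130 [158, 160, 161];138 [158, 160, 161];146 [158, 160, 160];154 [159, 160, 162];162 [158, 160, 162];170 [159, 161, 162];178 [193, 195, 196];186 [210, 212, 213];194 [205, 207, 208];202 [196, 199, 199];210 [212, 214, 214];218 [211, 214, 214];226 [211, 213, 215];234 [211, 212, 214];242 [211, 212, 213];250 [209, 211, 213];258 [210, 212, 213];[ 81  82  91  92  93 177 178 195 196 200 201 266 267 329 330 351 352 353]
```

The roll is held centred: the shoulder at row 200 and end at row 92 match the predictions. Carrying it to above the stand's midpoint at (488.5, 247.2).

servo_tool:
  plan:
    - [[0,0.01,0.03,0,0.025],[0,0.025,0.03,0,0.025],[0.0025,0.04,0.0335,0,0.025],[0.0025,0.045,0,0,0.025],[0.0025,0.045,0,0,0.025],[0.0025,0.045,0,0,0.025],[0.0025,0.045,0,0,0.025],[0.0025,0.045,0,0,0.025],[0.0025,0.03,0,0,0.025],[0.001,0.0167,0,0,0.025]]

```text
time: 11.55
tool_pos: [487.7, 247.7, 296.7]
tcp_rot: [-179.8, 0.0, 94.0]
ft_force: [0.2, 0.0, -6.3]
finger_gap: 32.4
grip_force: 61.7
```

servo_tool:
  plan:
    - [[0,0,0,0,0.025],[0,0,0,0,0.025],[0,0,0,0,0.025],[0,0,0,0,0.025]]

```text
time: 11.95
tool_pos: [488.8, 244.2, 298.5]
tcp_rot: [-180.0, 0.0, 93.8]
ft_force: [0.9, -0.4, -6.6]
finger_gap: 32.2
grip_force: 61.7
```

```bash
python3 - <<'E'
from h import *
a=snap('wrist');s=sense();print(s['time'],s['tool_pos'],s['tcp_rot'],s['ft_force'],s['wrist_torque'])
h=cv2.cvtColor(a['frame'],cv2.COLOR_BGR2HSV);m=cv2.inRange(h,(5,170,80),(17,255,255));m[:,:240]=0;m[:,390:]=0;m[:40]=0;m[300:]=0
k,l,st,c=cv2.connectedComponentsWithStats(m)
for i in range(1,k):
    if st[i,4]<40: continue
    print(st[i],c[i]);ys,xs=np.nonzero(l==i);q=np.c_[xs,ys]
    for d in((1,1),(-1,1),(1,0),(-1,0),(1,-1),(-1,-1)):
        p=q[np.argmax(q@d)];print(d,p,[np.round(onz(a,*p,z)[:2],1) for z in(206,172)])
y=np.radians(3.75)
for lx,ly,z in((26,75,206),(-26,75,206),(26,55,206),(-26,55,206),(26,75,172),(-26,75,172)):
    print('exp',lx,ly,z,np.round(proj(a,[488.3+lx*np.cos(y)-ly*np.sin(y),247.2+lx*np.sin(y)+ly*np.cos(y),z]),1))
E
```

```text
12.0 [488.80356519 244.33505165 298.64633088] [-1.79998149e+02  1.06446634e-02  9.37632590e+01] [ 0.94344542 -0.06370116 -5.8250727 ] [ 0.0003006  -0.05259613 -0.05795468]
[274 110  13  37 389] [280.65809769 127.66066838]
(1, 1) [286 145] [array([469.3, 301.7]), array([466.3, 296.6])]
(-1, 1) [276 146] [array([463.7, 300.8]), array([459.6, 295.4])]
(1, 0) [286 124] [array([468.9, 313.1]), array([465.9, 310.3])]
(-1, 0) [274 110] [array([462.2, 320. ]), array([457.8, 318.6])]
(1, -1) [285 110] [array([468.1, 320.3]), array([464.9, 319.1])]
(-1, -1) [274 110] [array([462.2, 320. ]), array([457.8, 318.6])]
[350 110   7  38 126] [352.85714286 125.73015873]
(1, 1) [353 147] [array([506.7, 303. ]), array([511.5, 298.2])]
(-1, 1) [352 146] [array([506. , 303.6]), array([510.8, 298.8])]
(1, 0) [356 111] [array([506.2, 322.3]), array([510.9, 321.5])]
(-1, 0) [350 127] [array([503.8, 313.8]), array([508.1, 311.1])]
(1, -1) [356 111] [array([506.2, 322.3]), array([510.9, 321.5])]
(-1, -1) [352 110] [array([504. , 322.7]), array([508.3, 321.9])]
exp 26 75 206 [362.2 108.6]
exp -26 75 206 [265.2 108.7]
exp 26 55 206 [360.3 146.1]
exp -26 55 206 [267.1 146.1]
exp 26 75 172 [353.9 107.2]
exp -26 75 172 [273.6 107.2]
```

Alignment fits within about 1 mm. Lowering with a small y correction, then in fine steps.

servo_tool:
  plan:
    - [[0,0.0025,-0.01,0,0.025],[0,0,-0.012,0,0.025],[0,0,-0.01,0,0.025],[0,0,-0.005,0,0.025],[0,0,0,0,0.025],[0,0,0,0,0.025]]

```text
time: 12.6
tool_pos: [488.6, 247.9, 261.6]
tcp_rot: [-180.0, 0.0, 93.9]
ft_force: [-0.5, 0.1, -6.2]
finger_gap: 32.1
grip_force: 61.7
```

servo_tool:
  plan:
    - [[0,0,-0.002,0,0.025],[0,0,-0.002,0,0.025],[0,0,-0.001,0,0.025],[0,0,0,0,0.025],[0,0,0,0,0.025]]

```text
time: 13.1
tool_pos: [488.6, 247.9, 256.7]
tcp_rot: [180.0, -0.0, 93.9]
ft_force: [0.1, -0.3, -5.9]
finger_gap: 32.0
grip_force: 61.7
```

servo_tool:
  plan:
    - [[0,0,-0.001,0,0.025],[0,0,-0.001,0,0.025],[0,0,0,0,0.025],[0,0,0,0,0.025]]

```text
time: 13.5
tool_pos: [488.6, 247.9, 254.6]
tcp_rot: [-180.0, 0.0, 93.9]
ft_force: [-0.1, 0.3, -5.7]
finger_gap: 32.6
grip_force: 61.7
```

servo_tool:
  plan:
    - [[0,0,-0.001,0,0.025],[0,0,0,0,0.025],[0,0,0,0,0.025]]

```text
time: 13.8
tool_pos: [488.6, 247.8, 253.7]
tcp_rot: [180.0, 0.0, 93.8]
ft_force: [0.1, 0.1, -5.9]
finger_gap: 32.0
grip_force: 61.7
```

servo_tool:
  plan:
    - [[0,0,-0.001,0,0.025],[0,0,0,0,0.025],[0,0,0,0,0.025]]

```text
time: 14.1
tool_pos: [488.8, 247.9, 253.1]
tcp_rot: [180.0, -0.0, 93.8]
ft_force: [0.2, 0.3, -2.6]
finger_gap: 32.3
grip_force: 62.2
```

servo_tool:
  plan:
    - [[0,0,-0.001,0,0.025],[0,0,0,0,0.025],[0,0,0,0,0.025]]

```text
time: 14.4
tool_pos: [489.0, 248.0, 252.9]
tcp_rot: [179.9, -0.0, 93.8]
ft_force: [-4.4, -1.0, 5.3]
finger_gap: 32.5
grip_force: 63.0
```

servo_tool:
  plan:
    - [[-0.0007,0,-0.0003,0,0.025],[0,0,0,0,0.025],[0,0,0,0,0.025]]

```text
time: 14.7
tool_pos: [488.8, 248.0, 252.9]
tcp_rot: [179.8, -0.0, 93.8]
ft_force: [-0.1, -1.2, 4.9]
finger_gap: 32.3
grip_force: 63.0
```

```bash
python3 - <<'E'
from h import *
s=sense();print(s['tool_pos'],s['tcp_rot'],s['ft_force'],s['wrist_torque'])
E
```

```text
[488.83169326 247.95517142 252.88734583] [ 1.79830747e+02 -3.03873016e-02  9.38372251e+01] [-0.05449652 -1.17515639  4.88223528] [-0.26321574  0.14685679 -0.3017917 ]
```

Both ends carry load: the net contact sits only about 18 mm off the middle. Easing the grip, opening, and retreating straight up.

servo_tool:
  plan:
    - [[0,0,0,0,0.025],[0,0,0,0,0.025],[0,0,0,0,0.025]]
  force: 20

```text
time: 15.0
tool_pos: [488.8, 248.0, 252.9]
tcp_rot: [179.8, -0.0, 93.8]
ft_force: [0.1, -0.6, 5.5]
finger_gap: 32.6
grip_force: 63.0
```

servo_tool:
  plan:
    - [[0,0,0,0,0.036],[0,0,0,0,0.045],[0,0,0,0,0.06],[0,0,0,0,0.075],[0,0,0,0,0.085],[0,0,0.01,0,0.085],[0,0,0.03,0,0.085],[0,0,0.04,0,0.085],[0,0,0.03,0,0.085],[0,0,0,0,0.085]]

```text
time: 16.0
tool_pos: [489.6, 248.5, 368.3]
tcp_rot: [179.5, -0.2, 93.9]
ft_force: [0.5, -0.2, 1.3]
finger_gap: 84.8
grip_force: 0.0
```

servo_tool:
  plan:
    - [[0,-0.02,0.01,0,0.085],[0,-0.03,0.01,0,0.085],[0,-0.03,0.01,0,0.085],[0,0,0,0,0.085],[0,0,0,0,0.085],[0,0,0,0,0.085]]

```text
time: 16.6
tool_pos: [487.7, 168.4, 390.8]
tcp_rot: [-180.0, -0.0, 93.9]
ft_force: [-0.2, -0.3, -0.5]
finger_gap: 84.7
grip_force: 0.0
```

```bash
python3 - <<'E'
from h import *
for i in range(2): a=snap('wrist')
b=snap('side')
s=sense();print(s['time'],s['tool_pos'],s['ft_force'],s['finger_gap'])
h=cv2.cvtColor(a['frame'],cv2.COLOR_BGR2HSV)
y=np.radians(3.8)
P=lambda lx,ly,z:np.round(proj(a,[488.4+lx*np.cos(y)-ly*np.sin(y),247.5+lx*np.sin(y)+ly*np.cos(y),z]),1)
print('exp ridge ends',P(0,85,211),P(0,-85,211),'shoulders',P(0,45,217),P(0,-45,217),'or',P(-26,75,206),P(26,55,206),'body edges',P(-17,0,200),P(17,0,200))
x0=int(P(0,0,217)[0])
for x in (x0,):
    g=cv2.cvtColor(a['frame'],cv2.COLOR_BGR2GRAY)[:,x].astype(int);e=np.nonzero(abs(np.diff(g))>12)[0];print(x,e)
for v in sorted({int(P(0,k,215)[1]) for k in(-75,-40,-20,0,20,40,75)}):
    xs=np.nonzero((h[v,250:380,1]<45)&(h[v,250:380,2]>110))[0]+250;print(v,xs.min() if len(xs) else 0,xs.max() if len(xs) else 0,end=' | ')
for nm,lo,hi in(('or',(5,170,80),(17,255,255)),('brass',(19,80,90),(35,255,255))):
    m=cv2.inRange(h,lo,hi);m[:,:250]=0;m[:,380:]=0;m[330:]=0;k,l,st,c=cv2.connectedComponentsWithStats(m)
    print(nm,[st[i].tolist() for i in range(1,k) if st[i,4]>20])
hb=cv2.cvtColor(b['frame'],cv2.COLOR_BGR2HSV)[125:160,290:330];m=cv2.inRange(hb,(5,150,80),(20,255,255));ys,xs=np.nonzero(m);print('side or',xs.min()+290,xs.max()+290,ys.min()+125,ys.max()+125,np.round(proj(b,[484,312,172]),1))
E
```

```text
16.75 [487.69555319 168.60618783 390.73734107] [0.22478744 0.12239224 0.03710528] 85.01980199201155
exp ridge ends [322.9 -17.9] [320.8 202.6] shoulders [322.5  42.1] [321.4 160.6] or [288.1   0.4] [355.8  30.5] body edges [301.6 104.7] [341.3 104.8]
321 [ 40  42 158 200 201 280 281 330 331 338 339 350 351]
-3 0 0 | 50 250 378 | 78 250 374 | 105 250 371 | 130 250 368 | 154 250 365 | 193 250 360 | or [[291, 4, 18, 37, 488], [338, 8, 17, 33, 176]]
brass [[283, 41, 26, 10, 192], [309, 191, 24, 9, 136]]
side or 292 329 131 159 [305.3 140.6]
```

The roll lies where it should: shoulders at rows 41 and 158 and its end at 200, against 42, 161 and 203 expected. It is centred on both cradles, and the gripper is clear.

```bash
python3 -c "
from h import *
print(r.hand_in())"
```

```text
the job is handed in; nothing more can be done
None
```

The job is handed in, without a verdict shown: the prop is at its fourth notch, the roll lies in both V-grooves, the gripper is clear, and the last reading was 16.75 s of the 53 s limit.

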